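Snap the filter basket home with the tamper

ROBOT

A 6-joint arm with a two-finger parallel gripper is mounted at the origin on a cart in front of the work surface, level with it; the furniture and walls round the work are solid. World frame = base frame: x ahead of the robot, y to its left, z up, the work surface at z = 0. Lengths are in m, angles in rad, forces in N, time in s.
With the tool pointing down it reaches from about 0.25 to 0.775 m from the base axis. Payload 4 kg.
Tool frame: the origin (TCP) lies between the finger pads; the fingertips stand 14 mm ahead of it and the grasp point (between the pads) lies 5 mm behind it; z points along the fingers, y is the line along which they close (so a half turn about z gives the same grasp; the last joint's range is limited). The gripper opens to 94 mm and grips with 3 to 60 N. Pads are 16 mm wide; open, the fingers measure 119 mm over their backs; the gripper's body (75 mm by 177 mm) begins 78 mm behind the grasp point.
Start: joints at [1.029, 0.087, 1.371, -0, 1.684, -0.103], TCP at [0.234, 0.498, 0.22] pointing down, gripper open.
Joint ranges: [-3.1, 3.1], [-0.76, 2.03], [0.27, 2.55], [-1.08, 4.22], [0.17, 2.65], [-2.57, 2.57]. Speed limits (rad/s): [2.79, 2.79, 3.14, 3.14, 3.14, 3.14].

INTERFACE

Orientations are given as [roll, pitch, yaw] about the fixed x, y, z axes, in that order (R = Rz(yaw) Ry(pitch) Rx(roll)).
In Python, from bench import robot, snapshot gives the robot as it stands.
- The arm moves only by the tool carry_out, never from a script. Its argument "motion" is text: rows parted by semicolons, each of 4 numbers parted by spaces: the shift along the tool's x, y, z each as a share of 0.15 m, from -1 to 1, then the turn about the tool's z as a share of 180 degrees, from -1 to 1. A call has exactly 8 rows; each row is the pose to reach, as a shift and turn from the pose commanded when the call began, along the tool's axes at that moment, turning the shorter way round; what a row does not reach only later rows make up. A row lasts 1/10 s, in which the tool goes at most 50 mm and 8.59 degrees, less where a joint would pass 70% of its speed; a pose out of reach is approached as far as the arm can. A call with a number of a shift or a turn outside -1 to 1 is refused whole. A call with a gripper value outside its range is refused whole. "grip" is the opening, from -1 (shut) to 1 (fully open), set as the call begins (left out, the last holds). The fingers move at their own pace and stop on an object; the grip force is fixed at half the most. Time passes only in rows, so rows that repeat a pose let the fingers close, or fill a call up. It gives the time, the measured TCP pose, the force, the opening and the grip force at its end, in the units of the state.
- robot.get_obs(): the state, without advancing time (a new reading comes with each control period).
- snapshot(name): name is "side" or "top" or "wrist"; returns a dict with "image" (480x640x3 uint8, red, green, blue), "fx", "fy", "cx", "cy" (pixels), "pose" (4x4, takes a point from camera to world coordinates); the wrist camera has in their place "hand_eye" (4x4, takes a point from camera to tool coordinates, whose origin is the TCP and whose axes are the flange's). Camera axes: x right, y up, looking along -z (the intrinsics and any distortion apply to the point x, -y, -z); pixel columns grow to the right and rows downward; lengths in m; the calibration is good to about 2 mm. A picture is of the moment at which its call begins: read the wrist's pose just before it. There is no depth.
- robot.close_job(): hands the job in; it is judged then, once.
The state is a dict: "time": time; "joint_positions": joint angles; "qvel": joint speeds; "joint_torque": joint torques, N m; "tool_pos": TCP position; "ee_rot": TCP orientation; "wrist_force": force on the tool from outside, world axes, zero at the start; "wrist_torque": the same for the moment, N m; "width": finger opening in m; "finger_force": force on a finger pad.
Only numpy, scipy, OpenCV 4.12 (cv2) and the standard library are available. Lean on these libraries where they do the work, as an engineer would, in place of code of your own. Each camera call takes 0.05 s, during which the arm holds its last target. There are 200 camera calls.

TASK

The filter basket is only sitting on the catch balls in the mouth of the portafilter. Take the tamper from its coaster and, with it alone, press the basket straight down until it snaps fully home with its flange flat on the portafilter's rim, keep it pressed at about 16 N for a full second, and never push harder than 25 N. Then stand the tamper upright in the middle of its coaster again, without shifting the mug, the coffee pot or the teaspoon.

Things in the scene. Friction and masses are not known exactly. Their poses are not given: they have to be found in the camera images.
- tamper_mid (a point): Centre, half-way up, of the loose coffee tamper (320 g, 96 mm tall, upright, z along its axis): below, a steel foot 49 mm in diameter and 14 mm high with a flat underside 48 mm below this point, then a thin neck; above, a dark round wooden handle, a 31 mm thick cylinder from 4 mm below to 40 mm above this point, closing to 48 mm above it. Best gripped about 20 mm above this point.
- tamper: The same tamper; origin at the centre of its underside, z up its axis.
- coaster: Square coaster, 96 x 96 x 5 mm, fixed to the worktop; origin at the centre of its underside. The tamper stands near its middle at the start.
- basket: Loose steel filter basket (120 g): round cup, origin at the centre of its underside, z up. Inner floor (flat, where the tamper's foot presses) 10 mm above the origin, inner diameter 57 mm, flange 82 mm in diameter from 24 to 27 mm above the origin. A bulge near its bottom has to pass four spring balls in the portafilter: that takes some 7 to 14 N, then it snaps down by itself; about 9 mm of travel in all relative to the portafilter.
- basket_lip (a point): Centre of the underside of the basket's flange, 24 mm above the basket's origin.
- seat (a point): Centre of the portafilter's mouth, level with its rim (86 mm across, z up, about 100 mm above the worktop at rest); fully home, basket_lip is here. Its handle points along this point's -x, 165 mm long, 20 mm below the rim. It rests on a sprung, damped stand (base 125 x 115 mm, fixed) of unknown preload, gives way by 5 to 20 mm under a slow press (1 mm per N beyond the preload, 24 mm at most) and comes back up.
- mug_a: White mug, 92 x 127 x 95 mm high, origin at the centre of its underside; a bystander.
- moka_pot: Aluminium stove-top coffee pot, 95 x 150 x 169 mm high, origin at the centre of its underside; a bystander.
- teaspoon: Teaspoon with red handle, 132 x 26 x 11 mm, lying behind the work; a bystander.
Not all that is in view belongs to the job. Leave any blue or pink look-alike of the tamper alone.

How it is judged:
By the outcome, as a careful person would: the job done as asked, in the order asked, and still so for the second after the job is handed in, with the robot touching nothing.
It also fails if it takes over 67 s, if anything falls off the work surface, if the arm or the gripper's body presses on something with over 40 N, if the wrist force passes 120 N, or if a joint passes its speed limit or range.

## Working session

There is one attempt and no reset: what is moved stays moved. The work goes in short steps, Python scripts to look and compute and a tool call to move; the robot and the scene stay as the last step left them, time stands still between calls to the robot, and variables do not carry over. Pictures are saved under pics/ and viewed, at most 10 in all, crops included, and the job is handed in when it is done.

Besides the shell and the picture viewer there is one more tool, called after "Emit:" as name(argument=value, ...), one argument or row to a line, values as JSON. carry_out: Moves the arm, as the interface text tells. Shift numbers are shares of 0.15 m and turn numbers shares of 180 degrees, none past 1 either way. Its arguments: {"type":"object","properties":{"motion":{"type":"string"},"grip":{"type":"number"}},"required":["motion"]}

```bash
mkdir -p pics; cat > h.py <<'E'
import numpy as np,cv2,pickle
from bench import robot,snapshot
from scipy.spatial.transform import Rotation as R
def snap(n,f):
    o=robot.get_obs(); s=snapshot(n); cv2.imwrite('pics/'+f+'.png',s['image'][:,:,::-1])
    if 'hand_eye' in s:
        T=np.eye(4); e=np.array(o['ee_rot']); T[:3,:3]=R.from_euler('xyz',e).as_matrix() if e.size==3 else e; T[:3,3]=o['tool_pos']; s['pose']=T@np.array(s['hand_eye'])
    pickle.dump(s,open('pics/'+f+'.pkl','wb')); return s
def ray(f,u,v):
    s=pickle.load(open('pics/'+f+'.pkl','rb')) ; P=np.array(s['pose'])
    d=P[:3,:3]@np.array([(u-s['cx'])/s['fx'],-(v-s['cy'])/s['fy'],-1]); return P[:3,3],d
def atz(f,u,v,z):
    c,d=ray(f,u,v); return c+d*(z-c[2])/d[2]
def proj(f,p):
    s=pickle.load(open('pics/'+f+'.pkl','rb')); q=np.linalg.inv(s['pose'])@np.r_[p,1]
    return np.array([s['cx']+s['fx']*q[0]/-q[2], s['cy']-s['fy']*q[1]/-q[2]])
E
python3 - <<'E'
from h import *
print(robot.get_obs())
for n in ('side','top','wrist'):
    s=snap(n,n+'0'); print(n,s['image'].shape,[k for k in s],s['pose'])
E
```

```text
{'time': 0.0, 'joint_positions': array([ 1.02890172e+00,  8.79762071e-02,  1.37224642e+00,  7.37183183e-07,
        1.68361125e+00, -1.03120530e-01]), 'qvel': array([ 1.16544003e-03,  1.13924355e-03,  1.25335759e-03, -7.46646846e-04,
        7.80649910e-05,  1.46624734e-04]), 'joint_torque': array([ 1.83448428e-03, -3.40162146e+01, -3.02440774e+01,  7.19702756e-02,
        3.26867716e-02, -1.84939504e-04]), 'tool_pos': array([0.23340032, 0.49744449, 0.21829655]), 'ee_rot': array([-3.13936341e+00, -2.31435354e-04,  2.70281840e+00]), 'wrist_force': array([-0.49470666, -0.03594445, -1.34701823]), 'wrist_torque': array([ 0.04905341,  0.04556132, -0.07170826]), 'finger_force': 0.0, 'width': 0.09385874400642506}
side (480, 640, 3) ['image', 'fx', 'fy', 'cx', 'cy', 'pose'] [[ 0.98173702  0.11237618 -0.15350577  0.38627179]
 [-0.18990495  0.53079348 -0.8259506  -0.81450679]
 [-0.01133731  0.84001778  0.5424404   0.62662994]
 [ 0.          0.          0.          1.        ]]
top (480, 640, 3) ['image', 'fx', 'fy', 'cx', 'cy', 'pose'] [[-0.02337853  0.99492059 -0.09791044  0.44793466]
 [-0.99942037 -0.02568324 -0.02234497 -0.02412547]
 [-0.02474612  0.09733129  0.99494434  0.99266222]
 [ 0.          0.          0.          1.        ]]
wrist (480, 640, 3) ['image', 'fx', 'fy', 'cx', 'cy', 'hand_eye', 'pose'] [[ 0.4248096  -0.86714556 -0.25999112  0.15769165]
 [ 0.90528102  0.40635604  0.12385897  0.53424717]
 [-0.00175479 -0.2879815   0.95763436  0.38374042]
 [ 0.          0.          0.          1.        ]]
```

View pics/top0.png

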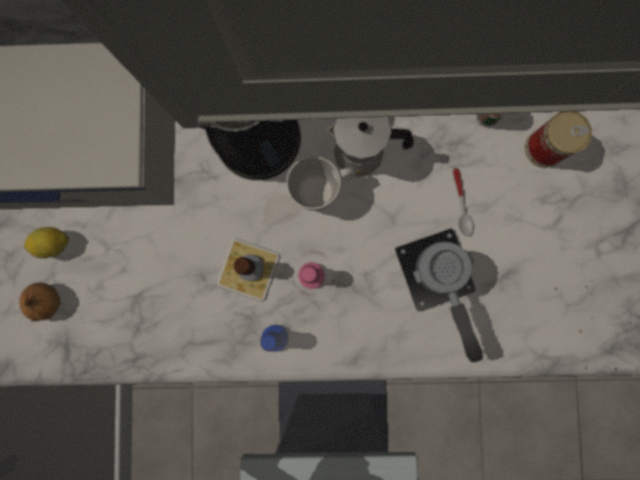

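View pics/side0.png

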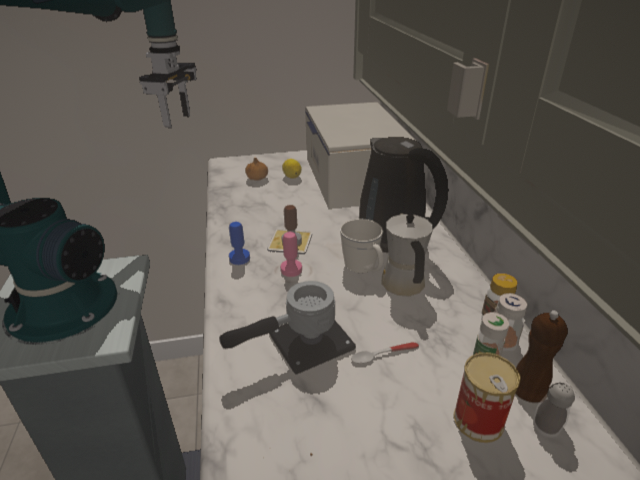

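```bash
python3 - <<'E'
from h import *
i=cv2.imread('pics/top0.png')
a=cv2.resize(i[225:315,200:300],None,fx=4,fy=4,interpolation=cv2.INTER_CUBIC)
b=cv2.resize(i[225:315,390:490],None,fx=4,fy=4,interpolation=cv2.INTER_CUBIC)
cv2.imwrite('pics/c1.png',cv2.convertScaleAbs(np.hstack([a,b]),alpha=1.6))
for n in('top0','side0'):print(proj(n,[0,0,0]),proj(n,[.233,.497,.22]))
print(atz('top0',249,269,.005),atz('top0',444,265,.1))
s=pickle.load(open('pics/top0.pkl','rb'));print({k:s[k] for k in s if k!='image'})
E
```

```text
[329.21074269 543.81417418] [-25.79752138 449.61227662]
[ 63.42486559 305.94041925] [176.58631725 116.95169206]
[0.4893668  0.13692426 0.005     ] [ 0.48410794 -0.20430916  0.1       ]
{'fx': 533.3278973308909, 'fy': 533.3278973308909, 'cx': 323.0405514298332, 'cy': 237.2019644420657, 'pose': array([[-0.02337853,  0.99492059, -0.09791044,  0.44793466],
       [-0.99942037, -0.02568324, -0.02234497, -0.02412547],
       [-0.02474612,  0.09733129,  0.99494434,  0.99266222],
       [ 0.        ,  0.        ,  0.        ,  1.        ]])}
```

View pics/c1.png

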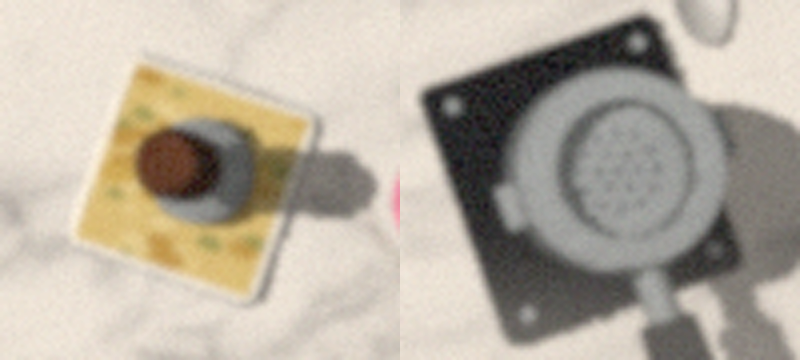

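```bash
python3 - <<'E'
from h import *
f=lambda u,v,z:atz('top0',200+u/4,225+v/4,z)
g=lambda u,v,z:atz('top0',390+(u-400)/4,225+v/4,z)
C=np.array([f(*p,.005) for p in[(142,57),(318,118),(253,303),(73,238)]])
print(C,C.mean(0),[np.linalg.norm(C[i]-C[i-1]) for i in range(4)])
print('foot',f(207,171,.014+.003),'head',f(175,163,.093))
print('flange',g(619,170,.112),'inner',g(630,172,.095))
print('w',g(510,170,.11)-g(728,170,.11))
S=np.array([g(u,v,.01) for u,v in[(422,92),(648,14),(742,268),(512,344)]]);print(S,S.mean(0))
print('handle',atz('top0',475,355,.08))
print(atz('top0',311,276,.09),atz('top0',274,338,.09))
E
```

```text
[[0.5455068  0.16168703 0.005     ]
 [0.51491339 0.07975906 0.005     ]
 [0.43020656 0.11111786 0.005     ]
 [0.46204645 0.19442211 0.005     ]] [0.4881683  0.13674651 0.005     ] [np.float64(0.08965051616225878), np.float64(0.08745369725484098), np.float64(0.09032508488396968), np.float64(0.08918170974700955)]
foot [0.49103107 0.12988271 0.017     ] head [0.49138851 0.13143903 0.093     ]
flange [ 0.47949328 -0.20292502  0.112     ] inner [ 0.47915594 -0.21091219  0.095     ]
w [0.00217537 0.08914699 0.        ]
[[ 0.52121161 -0.13505611  0.01      ]
 [ 0.55461504 -0.24019374  0.01      ]
 [ 0.43725558 -0.27727747  0.01      ]
 [ 0.40532042 -0.17164704  0.01      ]] [ 0.47960066 -0.20604359  0.01      ]
handle [ 0.33334739 -0.25306747  0.08      ]
[0.47142422 0.01803611 0.09      ] [0.36938921 0.0822031  0.09      ]
```

Emit:
carry_out(
  motion="-0.06 -0.035 0 0;-0.18 -0.1 0 0;-0.32 -0.18 0 0;-0.46 -0.26 0 0;-0.6 -0.34 0 0;-0.74 -0.42 0 0;-0.86 -0.49 0 0;-0.92 -0.53 0 0",
  grip=1,
)

```text
time: 0.95
tool_pos: [0.3258, 0.3655, 0.2194]
ee_rot: [-3.141, 0.0, 2.701]
wrist_force: [-0.3, 0.7, 0.4]
width: 0.0939
finger_force: 0.0
```

Emit:
carry_out(
  motion="-0.06 -0.035 0 0;-0.18 -0.1 0 0;-0.32 -0.18 0 0;-0.46 -0.26 0 0;-0.6 -0.34 0 0;-0.74 -0.42 0 0;-0.86 -0.49 0 0;-0.92 -0.53 0 0",
)

```text
time: 1.75
tool_pos: [0.4166, 0.2357, 0.2194]
ee_rot: [-3.141, 0.0, 2.702]
wrist_force: [0.3, -0.2, 0.7]
width: 0.0942
finger_force: 0.0
```

Emit:
carry_out(
  motion="-0.06 -0.035 0 0;-0.18 -0.1 0 0;-0.32 -0.18 0 0;-0.46 -0.26 0 0;-0.6 -0.34 0 0;-0.7 -0.4 0 0;-0.74 -0.42 0 0;-0.74 -0.42 0 0",
)

```text
time: 2.55
tool_pos: [0.4899, 0.1325, 0.2193]
ee_rot: [3.141, -0.001, 2.702]
wrist_force: [-0.5, -0.6, 0.2]
width: 0.0942
finger_force: 0.0
```

```bash
python3 - <<'E'
from h import *
s=snap('wrist','w1'); print(robot.get_obs()); print(proj('w1',[.491,.131,.1]),proj('w1',[.488,.137,.005]))
print(s['fx'],s['cx'],s['hand_eye'])
E
```

```text
{'time': 2.6, 'joint_positions': array([ 1.52912887e-01, -8.04469697e-03,  1.46954453e+00,  7.17053115e-04,
        1.68052943e+00, -9.79217479e-01]), 'qvel': array([ 1.53717548e-02, -7.67355719e-03,  2.90552292e-03,  3.08525596e-03,
        3.00802716e-03, -8.02055135e-06]), 'joint_torque': array([-4.99275774e-01, -2.96213347e+01, -3.02729630e+01, -2.87751103e-02,
        4.09531267e-02, -1.62273314e-02]), 'tool_pos': array([0.48950387, 0.13295135, 0.21936915]), 'ee_rot': array([ 3.14124448e+00, -7.59885960e-04,  2.70300520e+00]), 'wrist_force': array([ 0.33406847,  0.2581043 , -0.40919382]), 'wrist_torque': array([-0.02547379, -0.00482133, -0.01545482]), 'finger_force': 0.0, 'width': 0.09414831042734595}
[313.39524161 237.45757261] [317.85674022 206.13515037]
373.3483099329241 315.4946296723053 [[ 1.63846543e-05  9.57586455e-01  2.88146109e-01  8.41942325e-02]
 [ 9.99999986e-01  3.16412917e-05 -1.62014773e-04  7.62616158e-04]
 [-1.64260467e-04  2.88146108e-01 -9.57586442e-01 -1.65279071e-01]
 [ 0.00000000e+00  0.00000000e+00  0.00000000e+00  1.00000000e+00]]
```

View pics/w1.png

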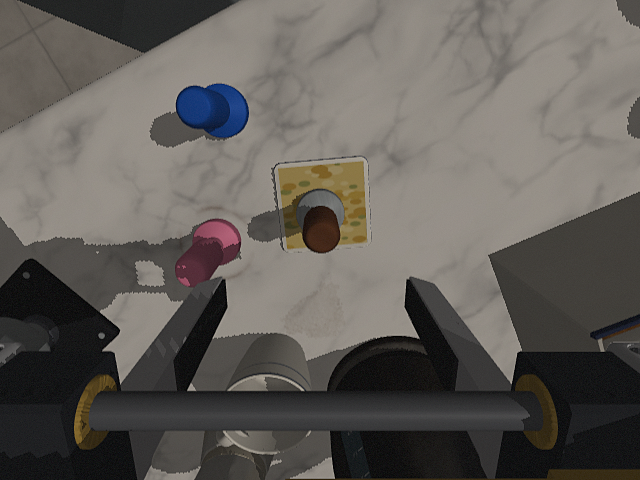

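```bash
python3 - <<'E'
from h import *
print('top',atz('w1',321,237,.099),'foot',atz('w1',321,210,.018),'coaster',np.mean([atz('w1',u,v,.005) for u,v in[(273,163),(368,156),(372,245),(281,253)]],0))
C=[atz('w1',u,v,.005) for u,v in[(273,163),(368,156),(372,245),(281,253)]]
print(C,[np.linalg.norm(C[i]-C[i-1]) for i in range(4)])
E
```

```text
top [0.49350938 0.13652709 0.099     ] foot [0.49038858 0.13927261 0.018     ] coaster [0.49018186 0.14239769 0.005     ]
[array([0.42899896, 0.11497952, 0.005     ]), array([0.46314899, 0.20380129, 0.005     ]), array([0.55093398, 0.17143438, 0.005     ]), array([0.51764549, 0.07937557, 0.005     ])] [np.float64(0.0955293132320514), np.float64(0.0951605604356472), np.float64(0.09356186162835751), np.float64(0.09789253534044266)]
```

Emit:
carry_out(
  motion="0 0.035 0.05 0;0 0.035 0.15 0;0 0.035 0.27 0;0 0.035 0.4 0;0 0.035 0.52 0;0 0.035 0.6 0;0 0.035 0.633 0;0 0.035 0.633 0",
)

```text
time: 3.4
tool_pos: [0.4913, 0.1375, 0.1235]
ee_rot: [-3.141, -0.002, 2.703]
wrist_force: [-0.1, 1.4, -0.1]
width: 0.0941
finger_force: 0.0
```

```bash
python3 - <<'E'
from h import *
s=snap('wrist','w2'); print(robot.get_obs()['tool_pos'])
i=s['image'][:,:,::-1]; cv2.imwrite('pics/w2c.png',cv2.convertScaleAbs(cv2.resize(i[100:340,180:460],None,fx=2.5,fy=2.5),alpha=1.5))
E
```

```text
[0.49191149 0.13750299 0.12455638]
```

View pics/w2c.png

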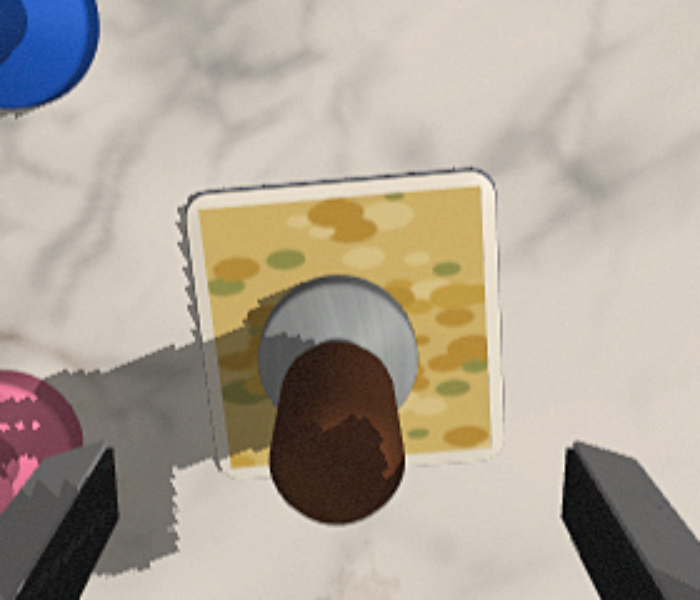

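```bash
python3 - <<'E'
from h import *
f=lambda u,v,z:atz('w2',180+u/2.5,100+v/2.5,z)
print('top',f(338,458,.093),'foot',f(339,353,.019))
C=[f(u,v,.005) for u,v in[(182,195),(495,168),(505,460),(221,480)]]
print('coaster',np.mean(C,0),[np.linalg.norm(C[i]-C[i-1]) for i in range(4)])
print('w',f(272,440,.093)-f(404,440,.093),f(259,353,.019)-f(419,353,.019))
E
```

```text
top [0.4933633  0.13715574 0.093     ] foot [0.49164459 0.13817211 0.019     ]
coaster [0.49098867 0.14257411 0.005     ] [np.float64(0.09471178935126756), np.float64(0.09484063999280527), np.float64(0.09552428229487958), np.float64(0.09422539925667994)]
w [-0.01265775 -0.02703332  0.        ] [-2.05500893e-02 -4.38799405e-02  5.55111512e-17]
```

Emit:
carry_out(
  motion="0 0.003 0.05 0;0 0.003 0.12 0;0 0.003 0.2 0;0 0.003 0.28 0;0 0.003 0.34 0;0 0.003 0.375 0;0 0.003 0.375 0;0 0.003 0.375 0",
)

```text
time: 4.25
tool_pos: [0.4923, 0.1377, 0.0684]
ee_rot: [3.141, 0.0, 2.703]
wrist_force: [-0.1, 0.4, -0.0]
width: 0.0943
finger_force: 0.0
```

Emit:
carry_out(
  motion="0 0 0 0;0 0 0 0;0 0 0 0;0 0 0 0;0 0 0 0;0 0 0 0;0 0 0 0;0 0 0 0",
  grip=-1,
)

```text
time: 5.05
tool_pos: [0.4921, 0.1377, 0.0683]
ee_rot: [3.142, -0.0, 2.703]
wrist_force: [-0.3, -0.0, -0.1]
width: 0.0334
finger_force: 0.8
```

Emit:
carry_out(
  motion="0 0 0 0;0 0 0 0;0 0 0 0;0 0 0 0;0 0 -0.02 0;0 0 -0.06 0;0 0 -0.12 0;0 0 -0.2 0",
)

```text
time: 5.85
tool_pos: [0.4917, 0.1378, 0.0985]
ee_rot: [-3.141, -0.001, 2.703]
wrist_force: [-0.2, -0.7, -3.2]
width: 0.0307
finger_force: 30.0
```

Emit:
carry_out(
  motion="0 0 -0.08 0;0 0 -0.18 0;0 0 -0.3 0;0 0 -0.42 0;0 0 -0.54 0;0 0 -0.62 0;0 0 -0.667 0;0 0 -0.667 0",
)

```text
time: 6.65
tool_pos: [0.4927, 0.1378, 0.1997]
ee_rot: [3.14, 0.002, 2.703]
wrist_force: [0.7, -0.4, -3.2]
width: 0.0305
finger_force: 30.0
```

Emit:
carry_out(
  motion="-0.02 -0.04 0 0;-0.07 -0.12 0 0;-0.14 -0.23 0 0;-0.21 -0.34 0 0;-0.28 -0.45 0 0;-0.35 -0.56 0 0;-0.4 -0.65 0 0;-0.43 -0.7 0 0",
)

```text
time: 7.45
tool_pos: [0.5054, 0.013, 0.1973]
ee_rot: [-3.14, -0.002, 2.701]
wrist_force: [-0.2, -0.4, -4.7]
width: 0.0305
finger_force: 30.0
```

Emit:
carry_out(
  motion="-0.02 -0.04 0 0;-0.07 -0.12 0 0;-0.14 -0.23 0 0;-0.21 -0.34 0 0;-0.28 -0.45 0 0;-0.35 -0.56 0 0;-0.4 -0.65 0 0;-0.43 -0.7 0 0",
)

```text
time: 8.25
tool_pos: [0.5196, -0.1086, 0.1982]
ee_rot: [-3.141, -0.0, 2.702]
wrist_force: [0.6, -0.4, -3.7]
width: 0.0302
finger_force: 30.0
```

Emit:
carry_out(
  motion="-0.02 -0.04 0 0;-0.07 -0.12 0 0;-0.14 -0.23 0 0;-0.21 -0.34 0 0;-0.28 -0.45 0 0;-0.37 -0.6 0 0;-0.43 -0.7 0 0;-0.43 -0.7 0 0",
)

```text
time: 9.05
tool_pos: [0.5334, -0.2319, 0.1978]
ee_rot: [-3.141, -0.0, 2.7]
wrist_force: [1.0, 0.8, -3.6]
width: 0.0306
finger_force: 30.0
```

```bash
python3 - <<'E'
from h import *
s=snap('wrist','w3'); print(robot.get_obs()['tool_pos'],robot.get_obs()['joint_positions'])
cv2.imwrite('pics/w3b.png',cv2.convertScaleAbs(s['image'][:,:,::-1],alpha=1.6))
print(proj('w3',[.4795,-.203,.112]))
E
```

```text
[ 0.53337434 -0.23028383  0.19796374] [-5.05565890e-01  1.61811793e-01  1.33036667e+00  7.12630326e-04
  1.65038014e+00 -1.63617408e+00]
[318.98404656 161.32483921]
```

View pics/w3b.png

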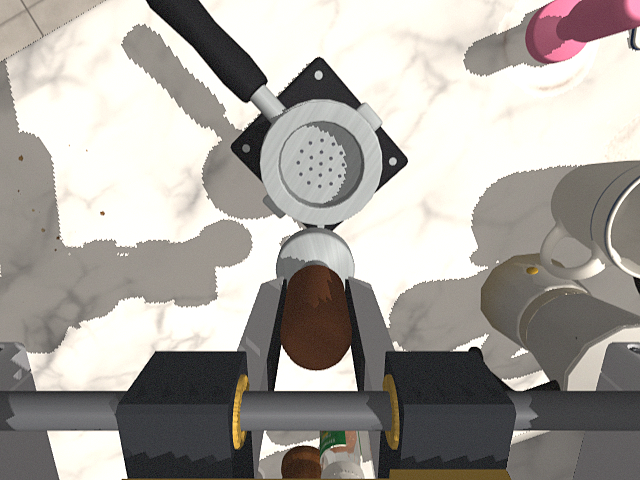

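```bash
python3 - <<'E'
from h import *
P=np.array([.5334,-.2303]);th=2.702
print('foot proj',proj('w3',[*P,.144]),proj('w3',[*P,.13]))
s=pickle.load(open('pics/w3.pkl','rb'))
def ring(z,r,c): 
    q=np.array([proj('w3',[c[0]+r*np.cos(a),c[1]+r*np.sin(a),z]) for a in np.linspace(0,6.28,90)]);return q.min(0),q.max(0)
print(ring(.144,.0245,P),ring(.13,.0245,P))
a=atz('w3',321.5,161,.112)[:2];b=atz('w3',320,163,.112)[:2];c=atz('w3',321.5,161.5,.102)[:2]
print(a,b,c,ring(.112,.041,a),ring(.112,.0285,b),ring(.1,.043,c))
for z in(.112,):
  d=a-P; print(d, d@[np.cos(th),np.sin(th)], d@[np.sin(th),-np.cos(th)])
E
```

```text
foot proj [316.5086504 264.051363 ] [316.4611425  256.50855459]
(array([277.38803119, 226.27969543]), array([355.61580503, 299.61543283])) (array([279.46356501, 220.62341662]), array([353.4480869 , 290.40704258]))
[ 0.48001961 -0.20140444] [ 0.48077697 -0.20285515] [ 0.48121593 -0.20179668] (array([259.49978446,  94.89477575]), array([383.52596697, 221.08493648])) (array([276.98870678, 117.88024255]), array([363.0017452 , 205.22840198])) (array([259.40784482,  95.08156551]), array([383.5309837 , 221.34866851]))
[-0.05338039  0.02889556] 0.060602358992229544 0.0034311745162405767
```

Emit:
carry_out(
  motion="0.03 0.023 0 0;0.1 0.023 0 0;0.18 0.023 0 0;0.26 0.023 0.02 0;0.33 0.023 0.04 0;0.375 0.023 0.06 0;0.393 0.023 0.08 0;0.393 0.023 0.08 0",
)

```text
time: 9.9
tool_pos: [0.481, -0.2011, 0.1859]
ee_rot: [3.141, -0.001, 2.703]
wrist_force: [0.5, -0.0, -4.3]
width: 0.0302
finger_force: 30.0
```

```bash
python3 - <<'E'
from h import *
a=snap('side','s4'); b=snap('wrist','w4'); print([robot.get_obs()['tool_pos'] for _ in range(1)])
A=cv2.resize(a['image'][230:380,240:380],None,fx=3,fy=3); B=cv2.resize(b['image'][160:340,240:400],None,fx=2.5,fy=2.5)
print(A.shape,B.shape); cv2.imwrite('pics/c4.png',cv2.convertScaleAbs(np.hstack([A,B])[:,:,::-1],alpha=1.4))
E
```

```text
[array([ 0.48170676, -0.20162374,  0.18623469])]
(450, 420, 3) (450, 400, 3)
```

View pics/c4.png

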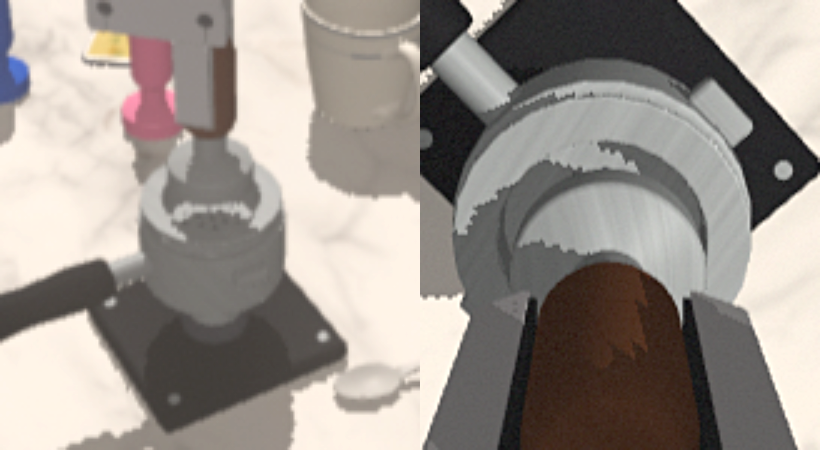

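```bash
python3 - <<'E'
from h import *
T=np.array([.4815,-.2014]);th=2.702;X=np.array([np.cos(th),np.sin(th)]);Y=np.array([np.sin(th),-np.cos(th)])
def g(u,v,z):
    p=atz('w4',240+(u-420)/2.5,160+v/2.5,z)[:2]-T; return np.round([p@X*1e3,p@Y*1e3],1)
for z in(.108,.112): print('flange',g(601,92,z)-[41,0],'inner',g(603,141,z)-[28.5,0],g(453,230,z),g(750,230,z))
print('foot',g(609,178,.132)-[24.5,0],g(511,258,.132),g(707,258,.132))
E
```

```text
flange [-2.2 -1.3] inner [-3.  -0.8] [  0.3 -42.1] [ 0.3 39.7]
flange [-1.5 -1.3] inner [-2.  -0.7] [  1.7 -41.4] [ 1.7 39.1]
foot [-2.5  0.8] [  1.2 -23.7] [ 1.2 25.4]
```

Emit:
carry_out(
  motion="0 -0.013 0 0;0 -0.013 0.01 0;0 -0.013 0.03 0;0 -0.013 0.06 0;0 -0.013 0.08 0;0 -0.013 0.1 0;0 -0.013 0.107 0;0 -0.013 0.107 0",
)

```text
time: 10.8
tool_pos: [0.4806, -0.2032, 0.17]
ee_rot: [3.141, -0.001, 2.703]
wrist_force: [-0.1, 0.4, -3.2]
width: 0.0308
finger_force: 30.0
```

Emit:
carry_out(
  motion="0 0 0.005 0;0 0 0.01 0;0 0 0.015 0;0 0 0.02 0;0 0 0.023 0;0 0 0.027 0;0 0 0.027 0;0 0 0.027 0",
)

```text
time: 11.6
tool_pos: [0.4808, -0.2033, 0.1662]
ee_rot: [3.142, 0.0, 2.703]
wrist_force: [0.3, 0.1, -2.7]
width: 0.0306
finger_force: 30.0
```

Steps of 3 mm down now, watching the force.

Emit:
carry_out(
  motion="0 0 0.004 0;0 0 0.008 0;0 0 0.012 0;0 0 0.016 0;0 0 0.02 0;0 0 0.02 0;0 0 0.02 0;0 0 0.02 0",
)

```text
time: 12.4
tool_pos: [0.4808, -0.2033, 0.1632]
ee_rot: [3.142, 0.0, 2.703]
wrist_force: [-0.0, 0.4, -3.6]
width: 0.0308
finger_force: 30.0
```

Emit:
carry_out(
  motion="0 0 0.002 0;0 0 0.004 0;0 0 0.007 0;0 0 0.01 0;0 0 0.013 0;0 0 0.013 0;0 0 0.013 0;0 0 0.013 0",
)

```text
time: 13.2
tool_pos: [0.4808, -0.2033, 0.1613]
ee_rot: [3.142, 0.0, 2.703]
wrist_force: [-0.4, 0.2, -3.3]
width: 0.0304
finger_force: 30.0
```

Emit:
carry_out(
  motion="0 0 0.002 0;0 0 0.004 0;0 0 0.007 0;0 0 0.01 0;0 0 0.013 0;0 0 0.013 0;0 0 0.013 0;0 0 0.013 0",
)

```text
time: 14.0
tool_pos: [0.4807, -0.2033, 0.1593]
ee_rot: [3.142, -0.0, 2.703]
wrist_force: [-0.2, 0.4, -3.0]
width: 0.0308
finger_force: 30.0
```

Emit:
carry_out(
  motion="0 0 0.002 0;0 0 0.004 0;0 0 0.007 0;0 0 0.01 0;0 0 0.013 0;0 0 0.013 0;0 0 0.013 0;0 0 0.013 0",
)

```text
time: 14.8
tool_pos: [0.481, -0.2034, 0.1581]
ee_rot: [-3.142, 0.001, 2.703]
wrist_force: [-1.0, 0.4, 3.6]
width: 0.0303
finger_force: 30.0
```

Emit:
carry_out(
  motion="0 0 0.002 0;0 0 0.004 0;0 0 0.007 0;0 0 0.01 0;0 0 0.013 0;0 0 0.013 0;0 0 0.013 0;0 0 0.013 0",
)

```text
time: 15.6
tool_pos: [0.4811, -0.2035, 0.1559]
ee_rot: [3.142, 0.001, 2.703]
wrist_force: [0.1, -0.6, 4.6]
width: 0.0306
finger_force: 30.0
```

Emit:
carry_out(
  motion="0 0 0.002 0;0 0 0.004 0;0 0 0.007 0;0 0 0.01 0;0 0 0.013 0;0 0 0.013 0;0 0 0.013 0;0 0 0.013 0",
)

```text
time: 16.4
tool_pos: [0.4812, -0.2035, 0.1544]
ee_rot: [-3.142, 0.002, 2.703]
wrist_force: [-1.5, 0.9, 6.3]
width: 0.0306
finger_force: 30.0
```

Emit:
carry_out(
  motion="0 0 0.002 0;0 0 0.004 0;0 0 0.007 0;0 0 0.01 0;0 0 0.013 0;0 0 0.013 0;0 0 0.013 0;0 0 0.013 0",
)

```text
time: 17.2
tool_pos: [0.4804, -0.203, 0.1506]
ee_rot: [3.141, -0.002, 2.703]
wrist_force: [-0.8, 0.4, -3.8]
width: 0.0307
finger_force: 30.0
```

Emit:
carry_out(
  motion="0 0 0.002 0;0 0 0.004 0;0 0 0.007 0;0 0 0.01 0;0 0 0.013 0;0 0 0.013 0;0 0 0.013 0;0 0 0.013 0",
)

```text
time: 18.0
tool_pos: [0.4808, -0.2033, 0.1496]
ee_rot: [3.142, 0.0, 2.703]
wrist_force: [-0.3, 1.6, -3.4]
width: 0.0305
finger_force: 30.0
```

Emit:
carry_out(
  motion="0 0 0.002 0;0 0 0.004 0;0 0 0.007 0;0 0 0.01 0;0 0 0.013 0;0 0 0.013 0;0 0 0.013 0;0 0 0.013 0",
)

```text
time: 18.8
tool_pos: [0.4809, -0.2034, 0.1482]
ee_rot: [-3.142, 0.001, 2.703]
wrist_force: [-2.5, 0.0, 5.3]
width: 0.0304
finger_force: 30.0
```

Emit:
carry_out(
  motion="0 0 0.004 0;0 0 0.008 0;0 0 0.012 0;0 0 0.016 0;0 0 0.02 0;0 0 0.024 0;0 0 0.027 0;0 0 0.027 0",
)

```text
time: 19.6
tool_pos: [0.481, -0.2035, 0.1448]
ee_rot: [-3.141, 0.001, 2.703]
wrist_force: [-3.7, 1.5, 7.5]
width: 0.0303
finger_force: 30.0
```

Emit:
carry_out(
  motion="0 0 0.003 0;0 0 0.006 0;0 0 0.009 0;0 0 0.012 0;0 0 0.015 0;0 0 0.018 0;0 0 0.02 0;0 0 0.02 0",
)

```text
time: 20.4
tool_pos: [0.481, -0.2035, 0.1425]
ee_rot: [-3.141, 0.002, 2.703]
wrist_force: [-3.2, 0.5, 9.6]
width: 0.0305
finger_force: 30.0
```

Emit:
carry_out(
  motion="0 0 0.003 0;0 0 0.006 0;0 0 0.009 0;0 0 0.012 0;0 0 0.016 0;0 0 0.02 0;0 0 0.023 0;0 0 0.023 0",
)

```text
time: 21.2
tool_pos: [0.4811, -0.2036, 0.1398]
ee_rot: [-3.141, 0.002, 2.703]
wrist_force: [-4.2, 1.9, 12.7]
width: 0.0303
finger_force: 30.0
```

```bash
python3 - <<'E'
from h import *
a=snap('side','s5'); o=robot.get_obs(); print(o['tool_pos'],o['wrist_force'],o['time'])
E
```

```text
[ 0.48106797 -0.20363531  0.13982576] [-4.82332063  1.62729291 13.27368889] 21.25
```

Emit:
carry_out(
  motion="0 0 0.003 0;0 0 0.003 0;0 0 0.003 0;0 0 0.003 0;0 0 0.003 0;0 0 0.003 0;0 0 0.003 0;0 0 0.003 0",
)

```text
time: 22.05
tool_pos: [0.4811, -0.2036, 0.1395]
ee_rot: [-3.141, 0.002, 2.703]
wrist_force: [-4.8, 1.8, 13.0]
width: 0.0306
finger_force: 30.0
```

Emit:
carry_out(
  motion="0 0 0 0;0 0 0 0;0 0 0 0;0 0 0 0;0 0 0 0;0 0 0 0;0 0 0 0;0 0 0 0",
)

```text
time: 22.85
tool_pos: [0.4811, -0.2036, 0.1395]
ee_rot: [-3.141, 0.003, 2.703]
wrist_force: [-5.8, 1.3, 12.5]
width: 0.0306
finger_force: 30.0
```

Emit:
carry_out(
  motion="0 0 -0.008 0;0 0 -0.016 0;0 0 -0.024 0;0 0 -0.032 0;0 0 -0.04 0;0 0 -0.048 0;0 0 -0.056 0;0 0 -0.064 0",
)

```text
time: 23.65
tool_pos: [0.4809, -0.2035, 0.1467]
ee_rot: [-3.141, 0.001, 2.703]
wrist_force: [-1.4, 0.5, 4.0]
width: 0.0305
finger_force: 30.0
```

Emit:
carry_out(
  motion="0 0 -0.01 0;0 0 -0.02 0;0 0 -0.03 0;0 0 -0.04 0;0 0 -0.055 0;0 0 -0.07 0;0 0 -0.085 0;0 0 -0.1 0",
)

```text
time: 24.45
tool_pos: [0.4807, -0.2032, 0.1613]
ee_rot: [3.141, -0.0, 2.703]
wrist_force: [0.2, -0.4, -2.5]
width: 0.0306
finger_force: 30.0
```

Emit:
carry_out(
  motion="0 0 -0.02 0;0 0 -0.06 0;0 0 -0.12 0;0 0 -0.18 0;0 0 -0.23 0;0 0 -0.26 0;-0.03 0 -0.267 0;-0.1 0 -0.267 0",
)

```text
time: 25.25
tool_pos: [0.4946, -0.2097, 0.2017]
ee_rot: [3.142, 0.001, 2.703]
wrist_force: [0.2, -0.5, -2.9]
width: 0.0306
finger_force: 30.0
```

Emit:
carry_out(
  motion="-0.08 0 0 0;-0.18 0 0 0;-0.26 0 0 0;-0.3 0 0 0;-0.3 0 0 0;-0.3 0 0 0;-0.3 0 0 0;-0.3 0 0 0",
)

```text
time: 26.05
tool_pos: [0.5348, -0.2286, 0.2015]
ee_rot: [3.142, 0.0, 2.703]
wrist_force: [-0.2, -0.2, -3.0]
width: 0.0305
finger_force: 30.0
```

```bash
python3 - <<'E'
from h import *
b=snap('wrist','w6'); a=snap('side','s6'); print(robot.get_obs()['tool_pos'])
A=cv2.resize(a['image'][260:360,260:360],None,fx=4,fy=4); B=cv2.resize(b['image'][60:300,210:410],None,fx=2,fy=2)[:400]
cv2.imwrite('pics/c6.png',cv2.convertScaleAbs(np.hstack([A,B])[:,:,::-1],alpha=1.4))
E
```

```text
[ 0.53482208 -0.22866587  0.20160587]
```

View pics/c6.png

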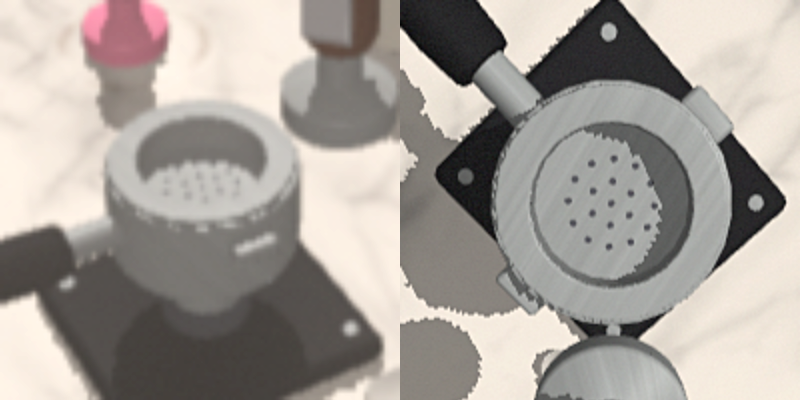

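Emit:
carry_out(
  motion="0.02 0.04 0 0;0.07 0.12 0 0;0.14 0.23 0 0;0.21 0.34 0 0;0.28 0.45 0 0;0.35 0.56 0 0;0.41 0.66 0 0;0.439 0.705 0 0",
)

```text
time: 26.95
tool_pos: [0.52, -0.1025, 0.2016]
ee_rot: [3.141, 0.0, 2.705]
wrist_force: [0.2, 0.5, -3.5]
width: 0.0306
finger_force: 30.0
```

Emit:
carry_out(
  motion="0.02 0.04 0 0;0.07 0.12 0 0;0.14 0.23 0 0;0.21 0.34 0 0;0.28 0.45 0 0;0.35 0.56 0 0;0.41 0.66 0 0;0.439 0.705 0 0",
)

```text
time: 27.75
tool_pos: [0.5055, 0.0201, 0.2013]
ee_rot: [3.141, -0.0, 2.704]
wrist_force: [0.3, 0.6, -3.4]
width: 0.0303
finger_force: 30.0
```

Emit:
carry_out(
  motion="0.02 0.04 0 0;0.07 0.12 0 0;0.14 0.23 0 0;0.21 0.34 0 0;0.3 0.48 0 0;0.39 0.62 0 0;0.439 0.705 0 0;0.439 0.705 0 0",
)

```text
time: 28.55
tool_pos: [0.4908, 0.1438, 0.2013]
ee_rot: [3.141, -0.0, 2.705]
wrist_force: [-0.2, 0.4, -3.2]
width: 0.0304
finger_force: 30.0
```

Emit:
carry_out(
  motion="0 0 0.04 0;0 0 0.12 0;0 0 0.22 0;0 0 0.33 0;0 0 0.42 0;0 0 0.5 0;0 0 0.533 0;0 0 0.533 0",
)

```text
time: 29.35
tool_pos: [0.4904, 0.1421, 0.1202]
ee_rot: [-3.14, -0.002, 2.703]
wrist_force: [-0.6, 0.1, -3.3]
width: 0.0304
finger_force: 30.0
```

```bash
python3 - <<'E'
from h import *
b=snap('wrist','w7');a=snap('side','s7'); print(robot.get_obs()['tool_pos'])
A=cv2.resize(a['image'][190:270,250:330],None,fx=4,fy=4)
B=cv2.resize(b['image'][120:300,220:420],None,fx=2.3,fy=2.3); A=cv2.copyMakeBorder(A,0,B.shape[0]-A.shape[0],0,0,cv2.BORDER_CONSTANT)
cv2.imwrite('pics/c7.png',cv2.convertScaleAbs(np.hstack([B,A])[:,:,::-1],alpha=1.4))
E
```

```text
[0.49143575 0.14237099 0.12192088]
```

View pics/c7.png

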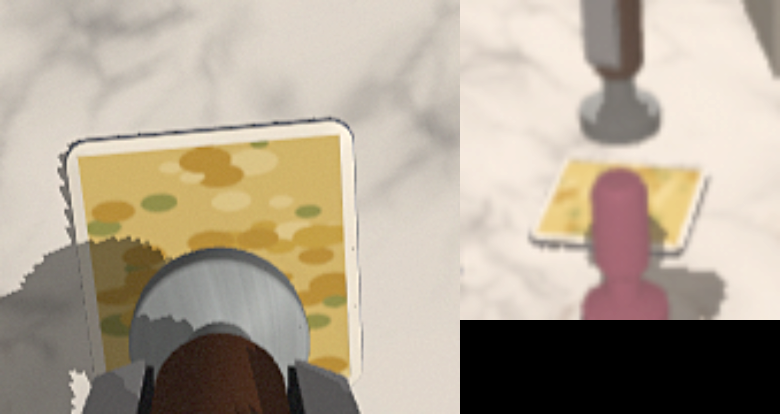

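```bash
python3 - <<'E'
from h import *
T=np.array([.491,.1423]);th=2.703;X=np.array([np.cos(th),np.sin(th)]);Y=np.array([np.sin(th),-np.cos(th)])
def g(u,v,z):
    p=atz('w7',220+u/2.3,120+v/2.3,z)[:2]-T; return np.array([p@X*1e3,p@Y*1e3])
print('foot',g(219.5,248,.0675)-[24.5,0],g(131,330,.0675),g(308,330,.0675))
a,b=g(62,138,.005),g(355,116,.005); d=b-a; n=np.array([d[1],-d[0]])/np.linalg.norm(d); n=n if n[0]<0 else -n
print(a,b,np.linalg.norm(d),'centre',(a+b)/2+48*n, 'prev', (np.array([.491,.1426])-T)@np.c_[X,Y]*1e3)
E
```

```text
foot [0.48732642 0.28793103] [  1.97626328 -23.69606084] [ 1.97565232 24.24634492]
[ 45.16440037 -51.15990433] [52.24954035 44.09715866] 95.5201929373251 centre [0.83919619 0.02899182] prev [0.12739972 0.27160506]
```

Emit:
carry_out(
  motion="0.002 0 0.03 0;0.002 0 0.08 0;0.002 0 0.15 0;0.002 0 0.22 0;0.002 0 0.28 0;0.002 0 0.31 0;0.002 0 0.33 0;0.002 0 0.333 0",
)

```text
time: 30.25
tool_pos: [0.4906, 0.1425, 0.071]
ee_rot: [-3.141, -0.001, 2.703]
wrist_force: [0.3, -0.6, -3.9]
width: 0.0302
finger_force: 30.0
```

Emit:
carry_out(
  motion="0 0 0.001 0;0 0 0.003 0;0 0 0.006 0;0 0 0.009 0;0 0 0.012 0;0 0 0.013 0;0 0 0.013 0;0 0 0.013 0",
)

```text
time: 31.05
tool_pos: [0.4907, 0.1425, 0.0695]
ee_rot: [3.142, 0.0, 2.703]
wrist_force: [0.1, -0.4, -3.2]
width: 0.0307
finger_force: 30.0
```

Emit:
carry_out(
  motion="0 0 0.001 0;0 0 0.002 0;0 0 0.003 0;0 0 0.004 0;0 0 0.005 0;0 0 0.006 0;0 0 0.007 0;0 0 0.007 0",
)

```text
time: 31.85
tool_pos: [0.4907, 0.1425, 0.0684]
ee_rot: [3.142, -0.0, 2.703]
wrist_force: [0.4, 0.0, -2.2]
width: 0.0306
finger_force: 30.0
```

Emit:
carry_out(
  motion="0 0 0.001 0;0 0 0.002 0;0 0 0.003 0;0 0 0.003 0;0 0 0.003 0;0 0 0.003 0;0 0 0.003 0;0 0 0.003 0",
)

```text
time: 32.65
tool_pos: [0.4908, 0.1425, 0.0681]
ee_rot: [3.141, 0.0, 2.703]
wrist_force: [-0.2, -1.4, -1.2]
width: 0.03
finger_force: 30.0
```

Emit:
carry_out(
  motion="0 0 0 0;0 0 0 0;0 0 0 0;0 0 0 0;0 0 0 0;0 0 0 0;0 0 0 0;0 0 0 0",
  grip=1,
)

```text
time: 33.45
tool_pos: [0.4907, 0.1425, 0.068]
ee_rot: [3.142, -0.0, 2.703]
wrist_force: [0.9, 0.3, -0.3]
width: 0.0909
finger_force: 0.0
```

Emit:
carry_out(
  motion="0 0 -0.03 0;0 0 -0.1 0;0 0 -0.2 0;0 0 -0.3 0;0 0 -0.45 0;0 0 -0.6 0;0 0 -0.75 0;0 0 -0.9 0",
)

```text
time: 34.25
tool_pos: [0.4908, 0.1425, 0.2051]
ee_rot: [3.141, 0.001, 2.703]
wrist_force: [1.0, 0.3, 0.9]
width: 0.0938
finger_force: 0.0
```

Emit:
carry_out(
  motion="0 0 -0.05 0;0 0 -0.1 0;0 0 -0.1 0;0 0 -0.1 0;0 0 -0.1 0;0 0 -0.1 0;0 0 -0.1 0;0 0 -0.1 0",
)

```text
time: 35.05
tool_pos: [0.4906, 0.1425, 0.2177]
ee_rot: [-3.141, -0.0, 2.703]
wrist_force: [-0.1, 0.1, 0.5]
width: 0.094
finger_force: 0.0
```

```bash
python3 - <<'E'
from h import *
b=snap('wrist','w8'); print(robot.get_obs()['tool_pos'])
cv2.imwrite('pics/w8b.png',cv2.convertScaleAbs(b['image'][:,:,::-1],alpha=1.4))
E
```

```text
[0.49065974 0.1424695  0.2177742 ]
```

View pics/w8b.png

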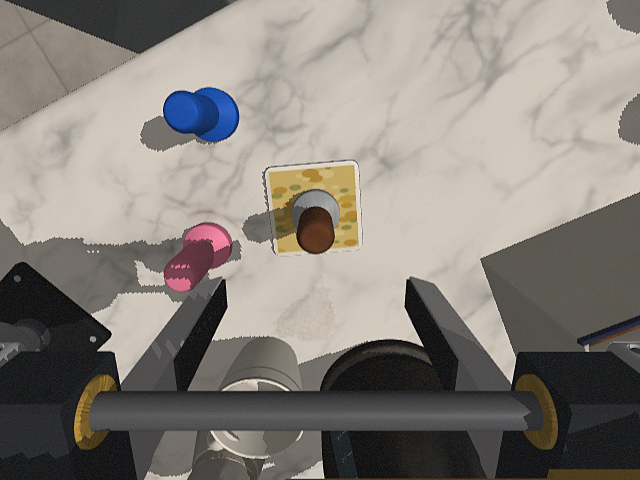

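The tamper stands upright at the middle of the coaster: its foot is at about (316,211), and the coaster's centre is at about (313,208). The bystanders are untouched, so I'm handing the job in.

```bash
python3 -c "
from bench import robot
print(robot.close_job())"
```

```text
the job is handed in; nothing more can be done
None
```

The job is handed in at about 35 s: the basket snapped home with its flange flush on the rim, was held at about 16 N (wrist reading plus the tamper's weight; about 16.5 N was the highest seen) for over 1.5 s, and the tamper stands upright mid-coaster with no bystander touched; no verdict was returned.

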